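Turn a key tag over through the twisted wire guide

TASK

The oblong aluminium key tag lies in one of the ledge's three grooves with its plain face up. Slide it along its groove until it sticks out well over the ledge's far edge, lift it from there, feed it lengthwise into the sloping top mouth of the twisted wire guide and let it run through, so that it comes to rest flat in the guide's catch tray with its barred face up. Leave everything else where it is.

Things in the scene. Friction and masses are not known exactly. Their poses are not given: they have to be found in the camera images.
- tag_mid (a point): Oblong flat aluminium key tag: 64 mm long (x), 26 mm wide (y), 4 mm thick (z), about 30 g. The ends are half circles of 13 mm radius; the straight sides are 38 mm long. This point is its centre. z points out of the plain face (up at the start); the other face has three thin dark bars across its middle.
- ledge: Fixed wooden ledge, 130 mm deep (x; far edge at +x), y from -175 to +95 mm, top at 48 mm; origin at mid-depth on the cabinet top. Three grooves along x at y = -60, 0, +60, open at both ends: floor = ledge top, 34 mm wide between ribs 6 mm wide, 4 mm high (no room for fingers beside the tag). Tag, key and fob lie lengthwise, one per groove, any order. A thing pushed out over half its length falls.
- ledge_edge (a point): Middle groove's floor at the far edge: 65 mm from the ledge's origin along x, 48 mm up; axes as the ledge. The far edge runs along y; beyond it is free air down to the cabinet top.
- guide: Fixed twisted wire guide: ten polished 5 mm rods round a slot 28 mm wide, 15 mm high inside, sloping down at 45 degrees towards its -x (towards the robot), twisted half a turn over 190 mm, then bent level into a catch tray. Slippery: the tag runs through by its own weight. Origin on the cabinet top; cage 40 mm across; two pairs of 8 mm posts at 27 mm to each side, no higher than the mouth.
- guide_mouth (a point): Centre of the guide's top mouth, 200 mm up. x points out, up the 45 degree slope, y across the slot's width, z square to its flat side (up and towards the robot). Rods begin here, flared 1 to 6 mm; the first 32 mm run straight. A tongue 14 mm wide sticks out 38 mm uphill, its top 8 mm below the centre line, to carry the tag's tail; fingers can straddle it, but must stay 4 mm uphill of the mouth.
- guide_middle (a point): Middle of the twisted part on the guide's centre line, 127 mm down the slope from the mouth; axes as the mouth.
- tray_floor (a point): Centre of the catch tray's floor (100 by 64 mm inside, walls 25 mm high above the floor at the two sides and the far end, open to the guide); z up, axes as the guide's.
- key: Loose aluminium key, 57 mm long, round bow 24 mm, blade 8 mm wide, 4 mm thick, lying in a groove; leave alone. Origin under its middle.
- fob: Loose red plastic fob, 41 by 24 by 10 mm with a small wire ring, lying in a groove; leave alone. Origin under its middle.
- backscratcher: Short wooden backscratcher, 178 mm long, lying on the flat part of the ledge at its -y end; leave alone.
- saucer: White ceramic saucer, 130 mm across, 18 mm high; leave alone. Origin under its centre.
- padlock: Brass padlock standing up, 45 by 22 mm, 72 mm high; leave alone. Origin under its centre.
- mug: Blue ceramic mug, 80 mm across, 90 mm high; leave alone. Origin under its centre.
- jar: Glass jar, 64 mm across, 80 mm high; leave alone. Origin under its centre.
Mind the look-alikes: they are no part of the job. Leave any orange or turquoise look-alike of the part that bears tag_mid alone.

How it is judged:
By the outcome, as a careful person would: the job done as asked, in the order asked, and still so for the second after the job is handed in, with the robot touching nothing.
It also fails if it takes over 58 s, if anything falls off the work surface, if the arm or the gripper's body presses on something with over 40 N, if the wrist force passes 120 N, or if a joint passes its speed limit or range.

ROBOT

A 6-joint arm with a two-finger parallel gripper is mounted at the origin on the work surface. World frame = base frame: x ahead of the robot, y to its left, z up, the work surface at z = 0. Lengths are in m, angles in degrees, forces in N, time in s.
With the tool pointing down it reaches from about 0.325 to 0.875 m from the base axis. Payload 4.4 kg.
Tool frame: the origin (TCP) lies at the very end of the fingers, on their centre line; the grasp point (between the pads) lies 19 mm behind it (robot.grasp_offset is the distance from the TCP to the grasp point, in m); z points along the fingers, y is the line along which they close (so a half turn about z gives the same grasp; the last joint's range is limited). The gripper opens to 85 mm and grips with 20 to 120 N. Pads are 22 mm wide; open, the fingers measure 114 mm over their backs; the gripper's body (76 mm by 85 mm) begins 54 mm behind the grasp point. The pads swing forward as they close: fully open they stand 13 mm farther back than shut.
Start: joints at [66.778, 11.837, 88.321, -0, 79.842, -8.623], TCP at [0.145, 0.556, 0.231] pointing down, gripper open.
Joint ranges: [-156.59, 156.59], [-49.26, 127.26], [12.9, 141.05], [-63.56, 243.56], [4.71, 150.69], [-161.64, 161.64]. Speed limits (degrees/s): [159.86, 159.86, 180, 180, 180, 180].

INTERFACE

Orientations are given as [roll, pitch, yaw] about the fixed x, y, z axes, in that order (R = Rz(yaw) Ry(pitch) Rx(roll)).
In Python, from plant import robot gives the robot as it stands.
- The arm moves only by the shell command python3 -m crank 'ROWS' [FORCE]. ROWS is JSON, a list of rows, each a list of 7 numbers: the opening, from 0 (shut) to 1 (fully open), then the shift along the world's x, y, z scaled (see below), then the turn, a rotation vector about the world's x, y, z scaled (see below). In form: [[claw, dx, dy, dz, rx, ry, rz], ...]. A call has 1 to 20 rows; each row shifts and turns the commanded pose from where the row before left it; what a row does not reach is not made up. The controller multiplies each number of a shift by 0.04 m and each number of a turn by 0.15 rad. A row lasts 1/10 s, in which the tool goes at most 50 mm and 8.59 degrees, less where a joint would pass 70% of its speed; a pose out of reach is approached as far as the arm can. A call with a number of a shift or a turn outside -1 to 1 is refused whole. A call with a gripper value outside its range is refused whole. The fingers move at their own pace and stop on an object; FORCE is the grip in N (left out, the last holds). Time passes only in rows, so rows that do not move let the fingers close. It gives the time, the measured TCP pose, the force, the opening and the grip force at its end, in the units of the state.
- robot.sense(): the state, without advancing time (a new reading comes with each control period).
- robot.read_camera(name): name is "side" or "top"; returns (picture, depth): 400x640x3 uint8, red, green, blue; 400x640 float32, m along the optical axis (not along the pixel's ray), 0 where there is no reading.
- robot.camera_info(name): a dict with "fx", "fy", "cx", "cy" (pixels), "R" (3x3) and "t" (3): a world point X has camera coordinates R X + t. Camera axes: x right, y down, z forward; pixel columns grow to the right and rows downward; lengths in m; the calibration is good to about 2 mm. A picture is of the moment at which its call begins. camera_info takes no time and is no camera call.
- robot.finish_job(): hands the job in; it is judged then, once.
The state is a dict: "t": time; "joints": joint angles; "qvel": joint speeds; "joint_efforts": joint torques, N m; "tcp_pos": TCP position; "ee_rot": TCP orientation; "ft_force": force on the tool from outside, world axes, zero at the start; "moment": the same for the moment, N m; "finger_gap": finger opening in m; "grip_force": force on a finger pad.
Only numpy, scipy, OpenCV 4.12 (cv2) and the standard library are available. Lean on these libraries where they do the work, as an engineer would, in place of code of your own. Each camera call takes 0.05 s, during which the arm holds its last target. There are 200 camera calls.

## Working session

There is one attempt and no reset: what is moved stays moved. The work goes in short steps, Python scripts to look and compute and a shell command to move; the robot and the scene stay as the last step left them, time stands still between calls to the robot, and variables do not carry over. Pictures are saved under pics/ and viewed, at most 10 in all, crops included, and the job is handed in when it is done.

```bash
ls; mkdir -p pics
cat > h.py <<'E'
import numpy as np, cv2
from plant import robot
def shot(n):
    im,d=robot.read_camera(n); np.savez(f'/tmp/{n}.npz',im=im,d=d); return im,d
def w(n,u,v,z=None):
    """world pts of pixel by depth (or by plane z)"""
    c=robot.camera_info(n); R=np.array(c['R']);t=np.array(c['t'])
    ray=np.array([(u-c['cx'])/c['fx'],(v-c['cy'])/c['fy'],1.])
    o=-R.T@t; r=R.T@ray
    if z is not None: return o+r*(z-o[2])/r[2]
    d=np.load(f'/tmp/{n}.npz')['d']; return o+r*np.median(d[int(v)-1:int(v)+2,int(u)-1:int(u)+2])
def px(n,X):
    c=robot.camera_info(n); p=np.array(c['R'])@np.array(X)+np.array(c['t']); return (c['fx']*p[0]/p[2]+c['cx'],c['fy']*p[1]/p[2]+c['cy'])
E
python3 - <<'E'
from h import *
for n in('top','side'):
    im,d=shot(n); cv2.imwrite(f'pics/{n}0.png',im[:,:,::-1])
    c=robot.camera_info(n);print(n,c)
print(robot.sense())
E
```

```text
pics
top {'fx': 402.79960719470057, 'fy': 402.79960719470057, 'cx': 316.3542429463565, 'cy': 196.21625508595267, 'R': array([[-0.02301225, -0.99961932, -0.01522006],
       [-0.98140728,  0.02548951, -0.19023677],
       [ 0.1905523 ,  0.0105593 , -0.98162025]]), 't': array([0.03225873, 0.57863986, 1.33081019])}
side {'fx': 512.7626597877053, 'fy': 512.7626597877053, 'cx': 321.6304393867735, 'cy': 197.65479758348025, 'R': array([[ 0.99584538, -0.09099139, -0.00354277],
       [-0.05981065, -0.6242637 , -0.77892074],
       [ 0.06866345,  0.77589651, -0.62711238]]), 't': array([-0.55205826,  0.11846003,  1.46200517])}
{'t': 0.1, 'joints': array([ 6.67785616e+01,  1.18820815e+01,  8.83985320e+01, -9.43883849e-04,
        7.98429495e+01, -8.62444009e+00]), 'qvel': array([-0.06408909, -0.09276489, -0.14654449, -0.03997574,  0.09061139,
        0.03998264]), 'joint_efforts': array([-1.10318670e-03, -3.84091330e+01, -2.92548054e+01, -3.32930340e-04,
        4.85719589e-03, -1.28760132e-05]), 'tcp_pos': array([0.14465845, 0.55577514, 0.23019911]), 'ee_rot': array([-1.79877695e+02, -1.76108923e-02,  1.65403150e+02]), 'ft_force': array([-0.30552261, -0.29746785, -0.04038537]), 'moment': array([0.00367576, 0.00472198, 0.03526062]), 'grip_force': 0.0, 'finger_gap': 0.08558220317794092}
```

View pics/top0.png

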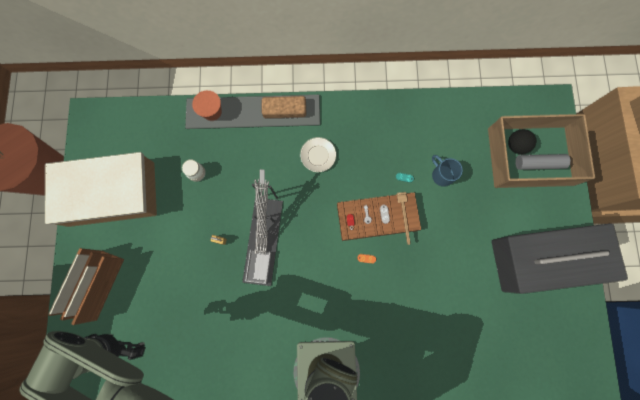

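View pics/side0.png

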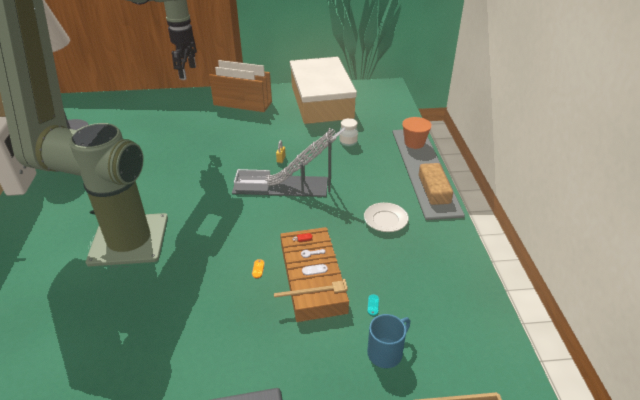

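The ledge is at top (338–420, 193–240), with the tag at (385,214), key (367,214) and fob (350,221). The guide's mouth is at the top end (262,172) and its tray is at (260,266). In the side view the tag is at (315,270) and the mouth is near (350,130).

Run:
```python
from h import *
T=np.load('/tmp/top.npz')['im'];S=np.load('/tmp/side.npz')['im']
def crop(im,u,v,w_,h_,s): return cv2.resize(im[v:v+h_,u:u+w_],None,fx=s,fy=s,interpolation=cv2.INTER_CUBIC)
a=np.hstack([crop(T,330,185,100,70,4),crop(S,270,225,100,70,4)])
b=np.hstack([crop(T,225,160,80,80,4),crop(S,260,110,120,80,4)])
cv2.imwrite('pics/c1.png',a[:,:,::-1]);cv2.imwrite('pics/c2.png',b[:,:,::-1][:, :800])
```

```text
(no output)
```

View pics/c1.png

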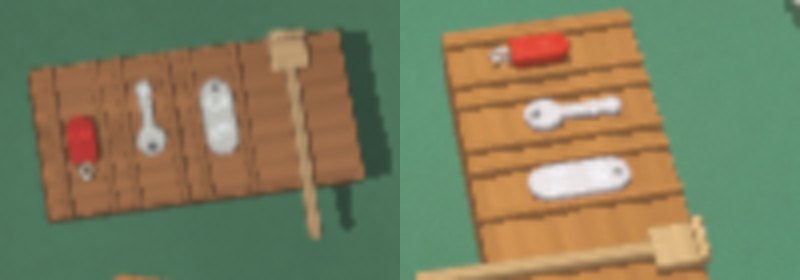

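View pics/c2.png

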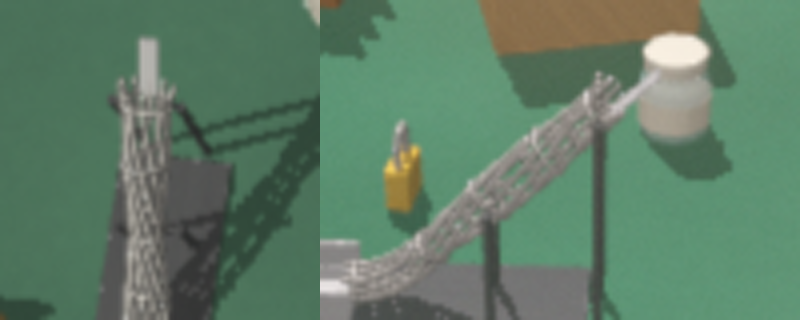

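```bash
cat >> h.py <<'E'
from scipy.optimize import least_squares
def tri(pt,ps):
    return least_squares(lambda X:np.r_[np.subtract(px('top',X),pt),np.subtract(px('side',X),ps)],[.5,0,.1])
E
python3 - <<'E'
from h import *
np.set_printoptions(precision=4,suppress=True)
print('ledge FL FR NR NL');P=[w('top',*q,z=.050) for q in [(337.5,202.5),(414.5,192.5),(420.5,229.5),(342.5,240)]];print(np.array(P))
FL,FR,NR,NL=P
for a,b in((FL,FR),(NL,NR),(NL,FL),(NR,FR)): d=b-a;print(np.linalg.norm(d),np.degrees(np.arctan2(d[1],d[0])))
print('side corners',[w('side',*q,z=.05) for q in [(270+45/4,225+35/4),(270+228/4,225+12/4)]])
print('tag top',[w('top',*q,z=.052) for q in[(383.25,205),(386.5,223.25)]]);print('tag side',[w('side',*q,z=.052) for q in[(327.5,268.25),(302,270.5)]])
# tag segmentation
for n,(u0,v0,u1,v1) in {'top':(376,200,394,228),'side':(298,262,332,278)}.items():
    im=np.load(f'/tmp/{n}.npz')['im'][v0:v1,u0:u1].astype(int); m=(im.min(2)>140)&(im.max(2)-im.min(2)<40)
    v,u=np.nonzero(m); X=np.array([w(n,a+u0,b+v0,.052) for a,b in zip(u,v)])[:,:2]; c=X.mean(0); e=np.linalg.svd(X-c)[2][0]; e*=np.sign(e[0]); s=(X-c)@e; print(n,'tag',len(u),c,np.degrees(np.arctan2(e[1],e[0])),np.ptp(s), (s.max()+s.min())/2)
print('tongue top',w('top',262,169.5,.2212),'side',w('side',345,128,.2212),tri((262,169.5),(345,128)).x)
# tongue by depth in top
for v in range(166,190,2): print(v,[tuple(np.round(w('top',u,v),3)) for u in(260,262,264)])
print('tray corners', [w('top',*q,z=.03) for q in[(254,251),(272,251),(268,283),(246,281)]])
E
```

```text
ledge FL FR NR NL
[[ 0.5565 -0.0542  0.05  ]
 [ 0.5846 -0.3207  0.05  ]
 [ 0.4563 -0.3321  0.05  ]
 [ 0.4273 -0.0668  0.05  ]]
0.2680383917056281 -83.96247339872787
0.2668948447769968 -83.74757835187586
0.12979660498021287 5.590726978774413
0.12880970927087534 5.077767912216168
side corners [array([ 0.4368, -0.0728,  0.05  ]), array([ 0.5639, -0.0614,  0.05  ])]
tag top [array([ 0.5434, -0.2105,  0.052 ]), array([ 0.4802, -0.2181,  0.052 ])]
tag side [array([ 0.5499, -0.2146,  0.052 ]), array([ 0.485 , -0.2163,  0.052 ])]
top tag 122 [ 0.5133 -0.2123] 5.624070102356157 0.0600782988580459 0.0006080087153919837
side tag 202 [ 0.5163 -0.2143] 7.2492821194795045 0.06290904289716273 -0.00012568715522327453
tongue top [0.635  0.1812 0.2212] side [0.6406 0.1804 0.2212] [0.6383 0.1816 0.2198]
166 [(np.float64(0.708), np.float64(0.222), np.float64(-0.003)), (np.float64(0.708), np.float64(0.214), np.float64(-0.001)), (np.float64(0.707), np.float64(0.207), np.float64(0.001))]
168 [(np.float64(0.7), np.float64(0.221), np.float64(-0.0)), (np.float64(0.7), np.float64(0.214), np.float64(-0.002)), (
[... 1313 characters left out ...]
64(0.189))]
184 [(np.float64(0.598), np.float64(0.193), np.float64(0.183)), (np.float64(0.598), np.float64(0.186), np.float64(0.185)), (np.float64(0.597), np.float64(0.18), np.float64(0.186))]
186 [(np.float64(0.588), np.float64(0.19), np.float64(0.202)), (np.float64(0.593), np.float64(0.188), np.float64(0.175)), (np.float64(0.592), np.float64(0.181), np.float64(0.179))]
188 [(np.float64(0.582), np.float64(0.191), np.float64(0.196)), (np.float64(0.584), np.float64(0.186), np.float64(0.19)), (np.float64(0.582), np.float64(0.178), np.float64(0.197))]
tray corners [array([0.3987, 0.2363, 0.03  ]), array([0.3972, 0.1746, 0.03  ]), array([0.2904, 0.1883, 0.03  ]), array([0.2987, 0.2628, 0.03  ])]
```

Run:
```python
from h import *
T=np.load('/tmp/top.npz')['im'];S=np.load('/tmp/side.npz')['im']
def crop(im,u,v,w_,h_,s): return cv2.resize(im[v:v+h_,u:u+w_],None,fx=s,fy=s,interpolation=cv2.INTER_CUBIC)
b=np.hstack([crop(T,235,160,50,60,8),crop(T,235,235,50,60,8)])
cv2.imwrite('pics/c3.png',b[:,:,::-1])
```

```text
(no output)
```

View pics/c3.png

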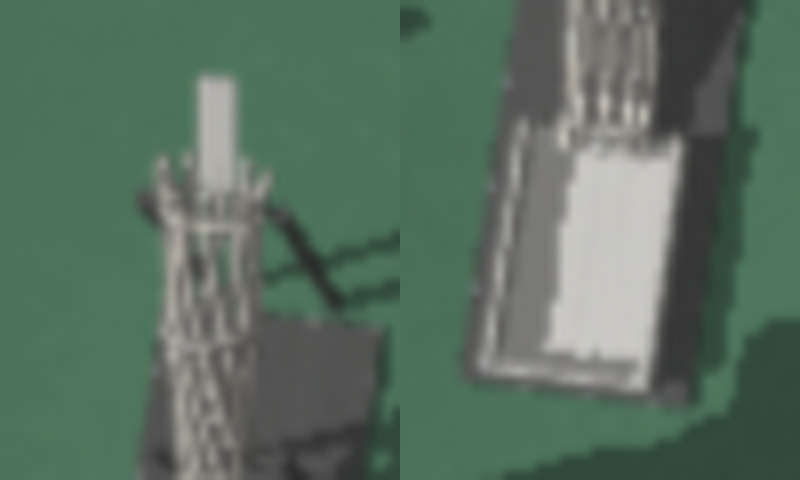

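c3 shows the tongue end at about (262,169.5) in the top picture. The tray rim runs from (250,250.6) to (245.6,281.3) on the left and from (270.4,252.5) to (266.5,283.5) on the right. Measured sizes match the given ones (ledge 268×129 mm, tongue end 0.22 m up), so I'm moving to the spot behind the tag.

```bash
python3 -m crank '[[0,1,-0.75,0,0,0,-0.8],[0,1,-0.75,0,0,0,-0.8],[0,1,-0.75,0,0,0,-0.8],[0,1,-0.75,0,0,0,-0.8],[0,1,-0.75,0,0,0,-0.8],[0,1,-0.75,0,0,0,-0.8],[0,1,-0.75,0,0,0,-0.8],[0,1,-0.75,0,0,0,-0.8],[0,0,-1,0,0,0,-0.14],[0,0,-1,0,0,0,-0.14],[0,0,-1,0,0,0,-0.14],[0,0,-1,0,0,0,-0.14],[0,0,-1,0,0,0,-0.14],[0,0,-1,0,0,0,-0.14],[0,0,-1,0,0,0,-0.14],[0,0,-1,0,0,0,-0.14],[0,0,-1,0,0,0,-0.14],[0,0,-1,0,0,0,-0.14],[0,0,-1,0,0,0,-0.14],[0,0,-1,0,0,0,-0.14]]' 30
python3 - <<'E'
from h import *
a=w('top',260.2,251.5,.035);b=w('top',255.9,282.4,.035);t=np.array([.6365,.1813])
L=w('top',250,250.6,.035)-w('top',245.6,281.3,.035);R=w('top',270.4,252.5,.035)-w('top',266.5,283.5,.035)
for d in(L,R,a-b,np.r_[t,0]-(a+b)/2):print(np.round(d,4),np.degrees(np.arctan2(d[1],d[0])))
print(a,b,(a+b)/2, robot.sense()['joints'])
E
```

```text
t: 2.1
tcp_pos: [0.4643, -0.165, 0.2309]
ee_rot: [-180.0, -0.0, 95.9]
ft_force: [1.2, -0.5, -0.4]
finger_gap: -0.0002
grip_force: 0.0
[ 0.1023 -0.014   0.    ] -7.785690521577121
[ 0.103  -0.0133  0.    ] -7.332671054771905
[ 0.1028 -0.0141  0.    ] -7.82188561779796
[ 0.2917 -0.04   -0.035 ] -7.8138940410951925
[0.39620061 0.21426898 0.035     ] [0.29338877 0.22839246 0.035     ] [0.34479469 0.22133072 0.035     ] [-2.96433297e+01  1.77507867e+00  9.95768146e+01  8.90622568e-03
  7.86883030e+01 -3.55420949e+01]
```

```bash
python3 -m crank '[[0,0,-1,0,0,0,0],[0,0,-0.33,0,0,0,0],[0,0,0,-1,0,0,0],[0,0,0,-1,0,0,0],[0,0,0,-1,0,0,0],[0,0,0,-1,0,0,0],[0,0,0,-0.25,0,0,0],[0,0,0,0,0,0,0]]'
python3 - <<'E'
from h import *
im,d=shot('side');t,_=shot('top')
f=lambda im,u,v:cv2.resize(im[v:v+90,u:u+80],None,fx=5,fy=5,interpolation=cv2.INTER_CUBIC)
cv2.imwrite('pics/p1.png',np.hstack([f(im,270,215),f(t,340,180)])[:,:,::-1])
E
```

```text
t: 2.9
tcp_pos: [0.4634, -0.2152, 0.0595]
ee_rot: [-179.8, -0.2, 96.0]
ft_force: [-0.1, -0.9, 0.4]
finger_gap: -0.0001
grip_force: 0.0
```

View pics/p1.png

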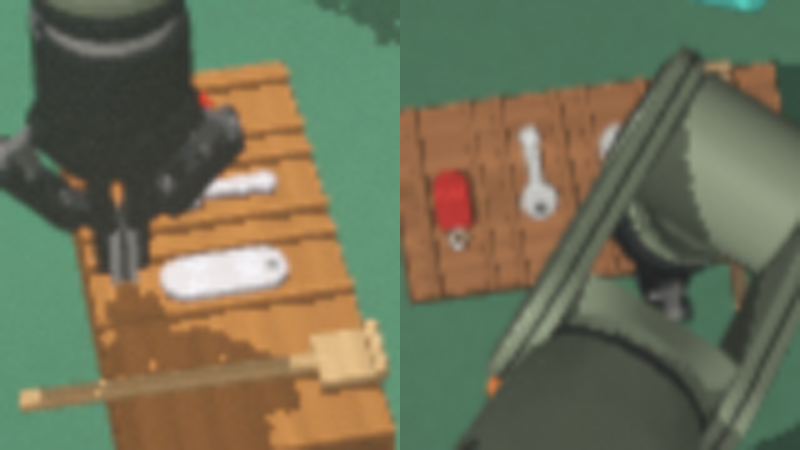

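The closed fingers hang just behind the tag: the tip is at crop (122,278) and the tag's rear end at (162,280), about 6 mm away. They need to go 3.5 mm toward −y and then down.

```bash
python3 -m crank '[[0,0,-0.09,0,0,0,0],[0,0,0,-0.1,0,0,0],[0,0,0,-0.1,0,0,0],[0,0,0,0,0,0,0],[0,0,0,0,0,0,0]]'
```

```text
t: 3.5
tcp_pos: [0.4648, -0.2203, 0.0532]
ee_rot: [-180.0, -0.0, 96.0]
ft_force: [-0.1, -0.6, -0.4]
finger_gap: -0.0003
grip_force: 0.0
```

```bash
python3 -m crank '[[0,0,0.03,-0.075,0,0,0],[0,0,0,0,0,0,0],[0,0,0,0,0,0,0]]'; python3 -c "
from plant import robot
s=robot.sense();print(s['tcp_pos'],s['ft_force'])"
```

```text
t: 3.8
tcp_pos: [0.4648, -0.219, 0.0501]
ee_rot: [-180.0, -0.0, 96.0]
ft_force: [-0.1, 0.2, 0.8]
finger_gap: -0.0005
grip_force: 0.0
[ 0.4647867  -0.21899923  0.05007566] [-0.14963843  0.16109189  0.77723397]
```

```bash
python3 -m crank '[[0,0.125,0.0125,0,0,0,0],[0,0.125,0.0125,0,0,0,0],[0,0.125,0.0125,0,0,0,0],[0,0.125,0.0125,0,0,0,0],[0,0.125,0.0125,0,0,0,0],[0,0.125,0.0125,0,0,0,0],[0,0.125,0.0125,0,0,0,0],[0,0.125,0.0125,0,0,0,0],[0,0.06,0.006,0,0,0,0],[0,0,0,0,0,0,0]]'
python3 - <<'E'
from h import *
im,d=shot('side')
cv2.imwrite('pics/p2.png',cv2.resize(im[225:305,270:370],None,fx=7,fy=7,interpolation=cv2.INTER_CUBIC)[:,:,::-1])
E=np.array([.5726,-.2074,.052]);u=np.array([.995,.0993,0])
print([np.round((np.array(px('side',E+u*k))-[270,225])*7) for k in(-.032,-.005,0,.02,.027)])
E
```

```text
t: 4.8
tcp_pos: [0.5077, -0.2149, 0.0503]
ee_rot: [180.0, 0.0, 96.0]
ft_force: [0.1, -0.2, 0.8]
finger_gap: 0.0003
grip_force: 0.0
[array([376., 296.]), array([449., 286.]), array([463., 284.]), array([516., 276.]), array([535., 273.])]
```

View pics/p2.png

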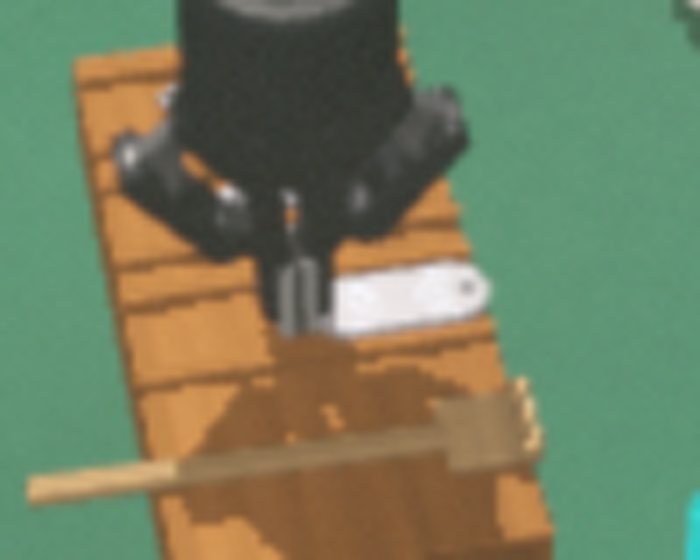

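The tag's tip is at crop (491,287) and the ledge's far edge passes near (480,285), so it overhangs by about 4 mm. I'll push 20 mm more.

```bash
python3 -m crank '[[0,0.1,0.01,0,0,0,0],[0,0.1,0.01,0,0,0,0],[0,0.1,0.01,0,0,0,0],[0,0.1,0.01,0,0,0,0],[0,0.1,0.01,0,0,0,0],[0,0,0,0,0,0,0]]'
python3 - <<'E'
from h import *
im,d=shot('side')
cv2.imwrite('pics/p3.png',cv2.resize(im[235:285,300:370],None,fx=11,fy=11,interpolation=cv2.INTER_CUBIC)[:,:,::-1])
E
```

```text
t: 5.45
tcp_pos: [0.5281, -0.213, 0.0504]
ee_rot: [180.0, 0.0, 96.0]
ft_force: [0.8, -0.3, 0.5]
finger_gap: -0.0001
grip_force: 0.0
```

View pics/p3.png

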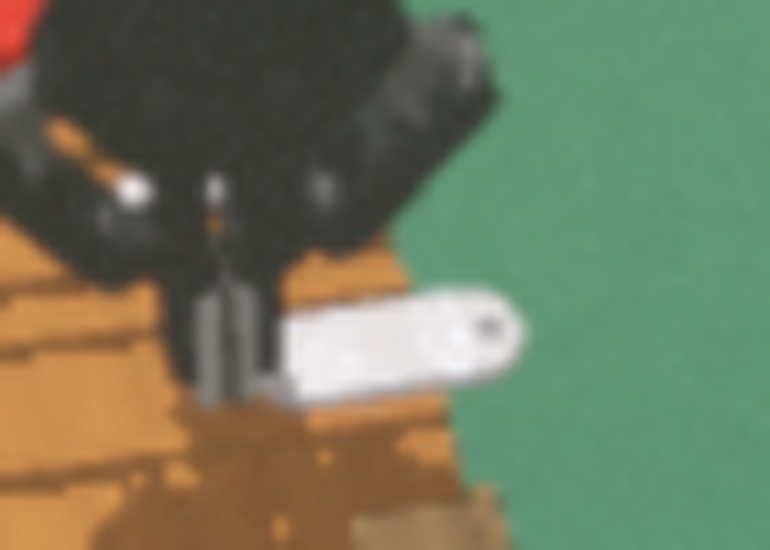

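The tip is now at crop (525,330) and the edge near (424,335), so about 24 mm overhangs. I'll push 3.5 mm more, back off, rise and measure the tag by code.

```bash
python3 -m crank '[[0,0.09,0.009,0,0,0,0],[0,0,0,0,0,0,0],[0,-0.15,-0.015,0,0,0,0],[0,-0.1,0,0.8,0,0,0],[0,0,0,1,0,0,0],[0,-1,0,1,0,0,-1],[0,-1,0,0.7,0,0,-1],[0,-1,0,0,0,0,-1],[0,-1,0,0,0,0,-1],[0,-1,0,0,0,0,-1],[0,0,0,0,0,0,-1],[0,0,0,0,0,0,-1],[0,0,0,0,0,0,-1],[0,0,0,0,0,0,-1],[0,0,0,0,0,0,-1],[0,0,0,0,0,0,-0.5],[0,0,0,0,0,0,0]]'
cat > seg.py <<'E'
from h import *
import sys
np.set_printoptions(precision=4,suppress=True)
for n,(u0,v0,u1,v1) in {'top':(376,185,396,225),'side':(298,250,365,285)}.items():
    I,_=shot(n); im=I[v0:v1,u0:u1].astype(int); m=((im.min(2)>135)&(im.max(2)-im.min(2)<45)).astype(np.uint8)
    k,l,st,_=cv2.connectedComponentsWithStats(m); m=l==1+st[1:,4].argmax()
    v,u=np.nonzero(m); X=np.array([w(n,a+u0,b+v0,.052) for a,b in zip(u,v)])[:,:2]; c=X.mean(0); e=np.linalg.svd(X-c)[2][0]; e*=np.sign(e[0]); s=(X-c)@e; print(n,'tag',len(u),c,np.degrees(np.arctan2(e[1],e[0])),np.ptp(s), 'mid',c+e*(s.max()+s.min())/2)
    # ledge brown edge: along rays in world x at groove ribs
    for y in(-.235,-.17,-.13):
        xs=np.arange(.54,.62,.0005); col=np.array([I[int(round(p[1])),int(round(p[0]))] for p in (px(n,(x,y,.052 if n=='top' else .052)) for x in xs)]).astype(int)
        print(' edge y',y, xs[(col[:,0]>col[:,1]+5)].max() if (col[:,0]>col[:,1]+5).any() else None)
E
python3 seg.py
```

```text
t: 7.2
tcp_pos: [0.3251, -0.2129, 0.1855]
ee_rot: [-180.0, 0.0, 5.7]
ft_force: [-0.9, -0.4, 0.0]
finger_gap: -0.0004
grip_force: 0.0
top tag 123 [ 0.5676 -0.2071] 5.549198771654552 0.06052996830474691 mid [ 0.5667 -0.2072]
 edge y -0.235 0.5789999999999957
 edge y -0.17 0.5704999999999967
 edge y -0.13 0.567999999999997
side tag 208 [ 0.5718 -0.2086] 8.521554397540912 0.06476220009077624 mid [ 0.5724 -0.2085]
 edge y -0.235 0.5804999999999956
 edge y -0.17 0.5749999999999962
 edge y -0.13 0.5689999999999968
```

The tag is near (0.570, −0.208) and overhangs about 25 mm past the edge at x≈0.577. I'll approach above its overhanging end with the fingers across its width.

```bash
python3 -m crank '[[0.5,1,0.16,0,0,0,0],[0.5,1,0,0,0,0,0],[0.5,1,0,0,0,0,0],[0.5,1,0,0,0,0,0],[0.5,1,0,0,0,0,0],[0.5,1,0,0,0,0,0],[0.5,0.64,0,-1,0,0,0],[0.5,0,0,-1,0,0,0],[0.5,0,0,-0.7,0,0,0],[0.5,0,0,0,0,0,0],[0.5,0,0,0,0,0,0]]' 40
python3 - <<'E'
from h import *
im,d=shot('side');t,_=shot('top')
f=lambda im,u,v:cv2.resize(im[v:v+70,u:u+50],None,fx=8,fy=8,interpolation=cv2.INTER_CUBIC)
cv2.imwrite('pics/p4.png',np.hstack([f(im,315,215),f(t,360,165)])[:,:,::-1])
E
```

```text
t: 8.4
tcp_pos: [0.5909, -0.2067, 0.0774]
ee_rot: [-180.0, 0.1, 5.8]
ft_force: [-0.1, -0.5, 0.3]
finger_gap: 0.0427
grip_force: 0.0
```

View pics/p4.png

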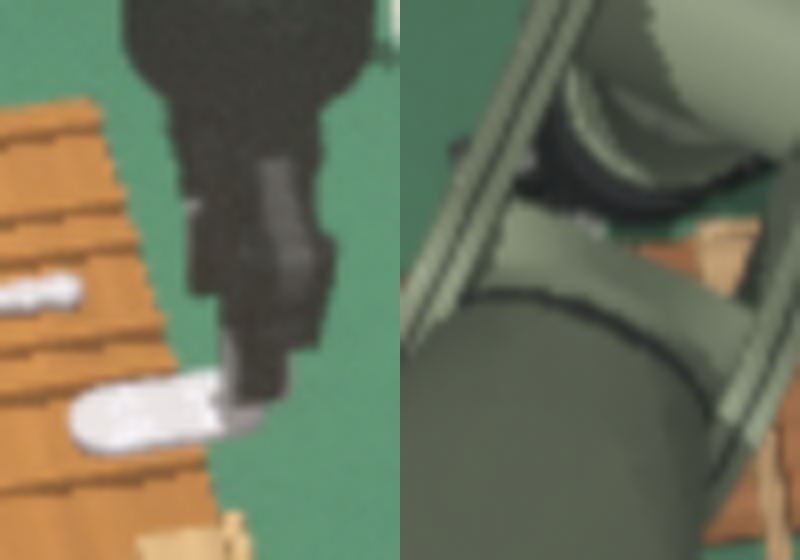

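The fingers straddle the tag's overhanging end in the side crop (near finger tip at (235–285, 400), tag from (70,420) to (265,415)). I'm checking finger clearance to the edge numerically.

Run:
```python
from h import *
for z in(.077,.082): print(z,w('side',315+235/8,215+402/8,z),w('side',315+285/8,215+402/8,z))
print('edge',w('side',315+165/8,215+330/8,.052),w('side',315+208/8,215+465/8,.052)); print('tag ends',w('side',315+70/8,215+420/8,.052),w('side',315+265/8,215+412/8,.052))
```

```text
0.077 [ 0.59020032 -0.23195128  0.077     ] [ 0.60565891 -0.23341645  0.077     ]
0.082 [ 0.58948142 -0.23667465  0.082     ] [ 0.60485692 -0.23813194  0.082     ]
edge [ 0.57516512 -0.17435122  0.052     ] [ 0.58196321 -0.23442783  0.052     ]
tag ends [ 0.54065921 -0.21116575  0.052     ] [ 0.60274816 -0.21356193  0.052     ]
```

```bash
python3 -m crank '[[0.5,-0.09,-0.01,0,0,0,0],[0.5,0,0,-0.4,0,0,0],[0.5,0,0,-0.4,0,0,0],[0.5,0,0,-0.36,0,0,0],[0.5,0,0,0,0,0,0],[0.5,0,0,0,0,0,0]]'
```

```text
t: 9.1
tcp_pos: [0.5879, -0.2065, 0.0291]
ee_rot: [-179.9, -0.0, 5.7]
ft_force: [5.5, 1.1, -2.8]
finger_gap: 0.0428
grip_force: 2.5
```

```bash
python3 -m crank '[[0.5,0,0,0,0,0,0],[0.5,0,0,0,0,0,0]]'; python3 seg.py | grep tag
```

```text
t: 9.3
tcp_pos: [0.5879, -0.2064, 0.03]
ee_rot: [-179.9, -0.0, 5.7]
ft_force: [5.0, 1.7, -2.8]
finger_gap: 0.0426
grip_force: 2.5Traceback (most recent call last):
  File "seg.py", line 6, in <module>
    k,l,st,_=cv2.connectedComponentsWithStats(m); m=l==1+st[1:,4].argmax()
                                                         ~~~~~~~~~~~~~~~^^
ValueError: attempt to get argmax of an empty sequence
```

```bash
python3 -m crank '[[0.5,0.05,0.005,0,0,0,0],[0.5,0,0,0,0,0,0]]'; sed -i "s/'top':(376,185,396,225),//" seg.py; python3 seg.py | grep tag
```

```text
t: 9.55
tcp_pos: [0.5887, -0.2069, 0.0307]
ee_rot: [-180.0, 0.1, 5.7]
ft_force: [0.4, -0.0, -0.3]
finger_gap: 0.0425
grip_force: 0.0
side tag 143 [ 0.5624 -0.2098] 12.008764730435725 0.04540956858828346 mid [ 0.5626 -0.2097]
```

```bash
python3 -m crank '[[0,0.01,0,0,0,0,0],[0,0,0,0,0,0,0],[0,0,0,0,0,0,0],[0,0,0,0,0,0,0],[0,0,0,0,0,0,0]]' 40
```

```text
t: 10.1
tcp_pos: [0.5899, -0.207, 0.0313]
ee_rot: [-180.0, 0.0, 5.7]
ft_force: [0.1, -0.1, -0.4]
finger_gap: 0.0242
grip_force: 39.2
```

```bash
python3 -m crank '[[0,0,0,0.1,0,0,0],[0,0,0,0.4,0,0,0],[0,0,0,0.8,0,0,0],[0,0,0,1,0,0,0],[0,0,0,1,0,0,0],[0,0,0,1,0,0,0],[0,0.26,0,1,0,0,0],[0,0.5,0.5,0.2,0.087,-0.868,0],[0,0.5,0.8,0,0.087,-0.868,0],[0,0.5,0.8,0,0.087,-0.868,0],[0,0.5,0.8,0,0.087,-0.868,0],[0,0,0.8,0,0.087,-0.868,0],[0,0,0.8,0,0.087,-0.868,0],[0,0,0.8,0,0,0,-0.78],[0,0,0.8,0,0,0,-0.78],[0,0,0.8,0,0,0,0],[0,0,0.8,0,0,0,0],[0,0,0,0,0,0,0],[0,0,0,0,0,0,0]]' 40
python3 - <<'E'
from h import *
from scipy.spatial.transform import Rotation as Ro
s=robot.sense();print(s['tcp_pos'],s['joints']);print(Ro.from_euler('xyz',s['ee_rot'],degrees=True).as_matrix().round(3))
for n in('top','side'):
    c=px(n,s['tcp_pos']);im,d=shot(n);print(n,c)
    u,v=map(int,c); cv2.imwrite(f'/tmp/q_{n}.png',im[max(0,v-50):v+30,u-50:u+50,::-1])
a,b=[cv2.resize(cv2.imread(f'/tmp/q_{n}.png'),(400,320),interpolation=cv2.INTER_CUBIC) for n in('top','side')]
cv2.imwrite('pics/p5.png',np.hstack([a,b]))
E
```

```text
t: 12.0
tcp_pos: [0.678, 0.0666, 0.2476]
ee_rot: [179.9, -43.8, -0.7]
ft_force: [-0.0, 0.2, 0.1]
finger_gap: 0.0249
grip_force: 39.3
[0.67798574 0.06659186 0.24760727] [ -2.05319736   2.59409926 107.68959287   1.92216307  25.9590027
  87.27018337]
[[ 0.722 -0.013  0.692]
 [-0.008 -1.    -0.01 ]
 [ 0.692  0.001 -0.722]]
top (np.float64(298.5973809493812), np.float64(152.50190873002967))
side (np.float64(364.03041642095275), np.float64(140.52691946203203))
```

```bash
cat >> h.py <<'E'
from scipy.spatial.transform import Rotation as Ro
def go(a,b=0,off=.0187,M=(.604,.1857,.2),yaw=-7.7,h=0):
    "units to bring the tag to a along mouth x, b across, h square"
    G=Ro.from_euler('zy',[yaw,-45],degrees=True).as_matrix(); s=robot.sense()
    T=np.array(M)+G@[a,b,h-off]; Rt=Ro.from_matrix(G@np.diag([1,-1,-1]))
    rv=(Rt*Ro.from_euler('xyz',s['ee_rot'],degrees=True).inv()).as_rotvec()
    loc=G.T@(s['tcp_pos']-np.array(M))
    print('target',T.round(4),'shift units',((T-s['tcp_pos'])/.04).round(2),'turn units',(rv/.15).round(3),'local now',loc.round(4))
E
python3 -c "
from h import *
go(.09)"
```

```text
target [0.6803 0.1736 0.2498] shift units [0.06 2.72 0.07] turn units [ 0.634 -0.151 -0.536] local now [ 0.1011 -0.1081 -0.0191]
```

View pics/p5.png

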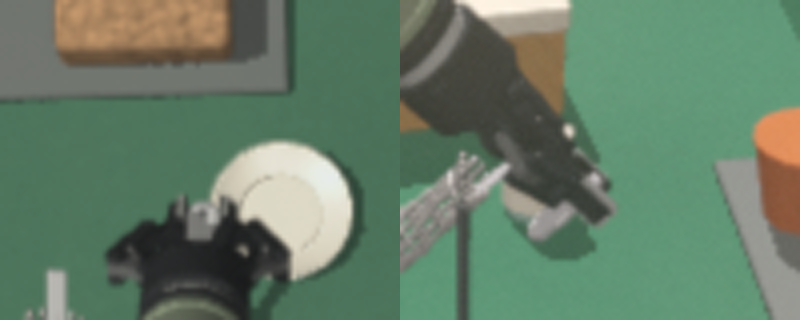

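The tag is held flat across its width. In the side crop it points down-left from the fingers, (530,235) to (600,180), parallel to the tongue at (455,210)–(510,170). Next I correct the orientation and line up uphill of the mouth.

```bash
python3 -m crank '[[0,0.03,0.6,0.03,0.317,-0.075,-0.268],[0,0.03,0.7,0.04,0.317,-0.076,-0.268],[0,0,0.7,0,0,0,0],[0,0,0.72,0,0,0,0],[0,0,0,0,0,0,0],[0,0,0,0,0,0,0],[0,0,0,0,0,0,0]]' 40
python3 -c "
from h import *
go(.09)"
```

```text
t: 12.8
tcp_pos: [0.6805, 0.1728, 0.2489]
ee_rot: [-172.4, -44.4, -10.9]
ft_force: [-0.5, -0.5, 0.3]
finger_gap: 0.0244
grip_force: 39.3
target [0.6803 0.1736 0.2498] shift units [-0.    0.02  0.02] turn units [ 0.    -0.008  0.009] local now [ 0.0896 -0.0009 -0.0195]
```

```bash
sed -i "s/'zy'/'ZY'/" h.py
python3 - <<'E'
from h import *
go(.09)
s=robot.sense()
# measure tag and tongue in both images relative to each other
for n in('top','side'):
    I,d=shot(n)
    u,v=map(int,px(n,s['tcp_pos'])); print(n,u,v, [np.round(px(n,np.array([.604,.1857,.2])),1)])
    cv2.imwrite(f'pics/raw_{n}.png',I[:,:,::-1])
    G=Ro.from_euler('ZY',[-7.7,-45],degrees=True).as_matrix()
    m=(I.min(2)>110)&(I.max(2).astype(int)-I.min(2)<45)&(d>0)
    vv,uu=np.nonzero(m[120:200,230:400] if n=='top' else m[90:180,280:400]); o=(230,120) if n=='top' else (280,90)
    c=robot.camera_info(n);R=np.array(c['R']);t=np.array(c['t'])
    U=uu+o[0];V=vv+o[1];Z=d[V,U]; X=(np.c_[(U-c['cx'])/c['fx']*Z,(V-c['cy'])/c['fy']*Z,Z]-t)@R
    L=(X-[.604,.1857,.2])@G
    k=(L[:,0]>.002)&(L[:,0]<.12)&(abs(L[:,1])<.03)&(abs(L[:,2])<.02)
    for a in np.arange(0,.12,.006):
        q=L[k&(L[:,0]>=a)&(L[:,0]<a+.006)]
        if len(q):print(' a',a.round(3),len(q),'y',q[:,1].min().round(4),q[:,1].max().round(4),'z',np.percentile(q[:,2],[10,50,90]).round(4))
E
```

```text
target [0.6802 0.1754 0.2504] shift units [-0.01  0.07  0.04] turn units [-0.632  0.035 -0.252] local now [ 0.0894 -0.0026 -0.0202]
top 263 152 [array([261.5, 180.9])]
 a 0.072 5 y -0.0053 0.0034 z [-0.0003  0.001   0.0022]
 a 0.078 10 y -0.0107 0.0037 z [-0.0013  0.0015  0.0032]
 a 0.084 13 y -0.0143 0.0041 z [-0.0012  0.0005  0.0024]
 a 0.09 10 y -0.0145 0.003 z [0.0005 0.0013 0.0044]
 a 0.096 9 y -0.0146 0.0031 z [-0.0025  0.0016  0.0032]
side 359 120 [array([332.4, 133.9])]
 a 0.0 8 y -0.0208 0.0206 z [-0.0094 -0.0044  0.007 ]
 a 0.006 4 y -0.006 0.0038 z [-0.0096 -0.0091 -0.0088]
 a 0.012 6 y -0.0073 0.0075 z [-0.0107 -0.009  -0.0072]
 a 0.018 4 y -0.0055 0.0078 z [-0.0094 -0.0093 -0.0088]
 a 0.024 5 y -0.0141 0.0082 z [-0.0107 -0.0092 -0.008 ]
 a 0.03 5 y -0.0086 0.003 z [-0.0102 -0.0089 -0.0076]
 a 0.036 6 y -0.0066 0.0056 z [-0.0092 -0.0019  0.0002]
 a 0.042 10 y -0.0139 0.0087 z [-0.0037 -0.0012  0.0005]
 a 0.048 9 y -0.0159 0.0097 z [-0.0038 -0.001   0.0017]
 a 0.054 8 y -0.0187 0.001 z [-0.0047 -0.0014 -0.    ]
 a 0.06 4 y -0.0174 0.0005 z [-0.0008 -0.0003  0.0006]
 a 0.066 9 y -0.0215 -0.0037 z [-0.0051 -0.0023  0.001 ]
 a 0.072 1 y -0.017 -0.017 z [-0.0015 -0.0015 -0.0015]
 a 0.078 2 y -0.0297 -0.0218 z [-0.0079 -0.005  -0.0021]
 a 0.09 1 y 0.0076 0.0076 z [-0.0026 -0.0026 -0.0026]
 a 0.096 27 y -0.0242 0.0169 z [-0.0135 -0.0026  0.0068]
 a 0.102 4 y -0.0257 0.0096 z [-0.0011  0.0045  0.0077]
```

```bash
python3 -m crank '[[0,0,0.04,0.02,-0.316,0.018,-0.126],[0,0,0.03,0.02,-0.316,0.017,-0.126],[0,0,0,0,0,0,0],[0,0,0,0,0,0,0],[0,0,0,0,0,0,0]]' 40
cat > loc.py <<'E'
from h import *
import sys
amax=float(sys.argv[1]) if len(sys.argv)>1 else .12
go(.09)
G=Ro.from_euler('ZY',[-7.7,-45],degrees=True).as_matrix()
for n in('top','side'):
    I,d=shot(n)
    m=(I.min(2)>110)&(I.max(2).astype(int)-I.min(2)<45)&(d>0); V,U=np.nonzero(m)
    c=robot.camera_info(n);R=np.array(c['R']);t=np.array(c['t'])
    Z=d[V,U]; X=(np.c_[(U-c['cx'])/c['fx']*Z,(V-c['cy'])/c['fy']*Z,Z]-t)@R
    L=(X-[.604,.1857,.2])@G
    k=(abs(L[:,1])<.03)&(abs(L[:,2])<.02)
    print(n)
    for a in np.arange(-.036,amax,.006):
        q=L[k&(L[:,0]>=a)&(L[:,0]<a+.006)]
        if len(q)>2:print(' a',a.round(3),len(q),'y',q[:,1].min().round(4),q[:,1].max().round(4),q[:,1].mean().round(4),'z',np.percentile(q[:,2],[10,50,90]).round(4))
E
python3 loc.py
```

```text
t: 13.4
tcp_pos: [0.6802, 0.1765, 0.2504]
ee_rot: [-179.9, -45.0, -7.7]
ft_force: [0.1, -0.6, -0.7]
finger_gap: 0.0244
grip_force: 39.4
target [0.6802 0.1754 0.2504] shift units [-0.   -0.03 -0.  ] turn units [-0.005 -0.001 -0.009] local now [ 0.09    0.0011 -0.0186]
top
 a -0.036 5 y -0.0103 -0.0009 -0.008 z [-0.0072  0.012   0.0142]
 a -0.03 3 y -0.0101 -0.0096 -0.0099 z [-0.0023  0.0123  0.0126]
 a -0.018 8 y -0.0135 -0.007 -0.0104 z [-0.0102 -0.0057  0.0129]
 a -0.006 3 y -0.0216 -0.0184 -0.0196 z [0.0064 0.0067 0.0086]
 a 0.072 3 y 0.0071 0.0107 0.0093 z [-0.0021 -0.      0.0001]
 a 0.078 6 y 0.0009 0.0091 0.005 z [0.0003 0.0024 0.0041]
 a 0.084 10 y -0.0056 0.0094 0.003 z [0.0018 0.003  0.0045]
 a 0.09 11 y -0.0088 0.0095 0.0005 z [0.0014 0.0031 0.0045]
 a 0.096 10 y -0.012 0.0062 -0.0018 z [0.002  0.0038 0.0074]
side
 a -0.036 14 y -0.0162 0.0157 -0.0054 z [-0.008   0.0052  0.0119]
 a -0.03 17 y -0.0204 0.0183 -0.0061 z [-0.0043  0.0045  0.0107]
 a -0.024 10 y -0.014 0.0215 0.0013 z [-0.0077  0.0054  0.0117]
 a -0.018 15 y -0.0214 0.0206 -0.0037 z [-0.0075  0.0047  0.0116]
 a 
[... 435 characters left out ...]
.0089]
 a 0.036 8 y -0.0083 0.01 0.0007 z [-0.0092 -0.0059  0.001 ]
 a 0.042 7 y -0.007 0.0109 0.0006 z [-0.0021  0.0003  0.002 ]
 a 0.048 8 y -0.01 0.0119 0.0004 z [-0.0007  0.0004  0.0015]
 a 0.054 11 y -0.0134 0.0156 0.0011 z [-0.0024 -0.0008  0.0007]
 a 0.06 9 y -0.0122 0.0131 -0.0012 z [-0.0014  0.0005  0.0024]
 a 0.066 8 y -0.011 0.0085 -0.0035 z [-0.0013  0.0001  0.002 ]
 a 0.072 3 y -0.0133 -0.005 -0.0091 z [-0.0005  0.      0.0002]
 a 0.078 4 y -0.018 -0.0141 -0.0162 z [-0.0155 -0.01   -0.0044]
 a 0.09 4 y -0.0168 0.0138 0.0045 z [-0.017  -0.006  -0.0003]
 a 0.096 20 y -0.0209 0.0214 -0.0081 z [-0.0164 -0.0041  0.0077]
 a 0.102 10 y -0.0201 0.0178 -0.0052 z [-0.0091  0.0003  0.0088]
```

The tag is square to the mouth and within 1 mm of the tongue's centre line, so I'm feeding it in.

```bash
python3 -m crank '[[0,-0.131,0,-0.132,0,0,0],[0,-0.131,0.018,-0.132,0,0,0],[0,-0.131,0.018,-0.132,0,0,0],[0,-0.131,0.018,-0.132,0,0,0],[0,-0.131,0.018,-0.132,0,0,0],[0,-0.131,0.018,-0.132,0,0,0],[0,0,0,0,0,0,0],[0,0,0,0,0,0,0]]' 40; python3 -c "
from h import *
go(.018)"
```

```text
t: 14.3
tcp_pos: [0.6488, 0.181, 0.219]
ee_rot: [-180.0, -45.0, -7.6]
ft_force: [0.5, -0.0, -0.3]
finger_gap: 0.0248
grip_force: 39.4
target [0.6297 0.1822 0.1995] shift units [-0.48  0.03 -0.49] turn units [-0.001  0.003 -0.017] local now [ 0.0453  0.0013 -0.0185]
```

```bash
python3 -m crank '[[0,-0.12,0.01,-0.122,0,0,0],[0,-0.12,0.01,-0.122,0,0,0],[0,-0.12,0.01,-0.123,0,0,0],[0,-0.12,0.01,-0.123,0,0,0],[0,0,0,0,0,0,0],[0,0,0,0,0,0,0]]' 40; python3 -c "
from h import *
go(.018)"; python3 loc.py .06 | sed -n '/side/,$p'
```

```text
t: 14.9
tcp_pos: [0.6295, 0.1825, 0.1992]
ee_rot: [180.0, -45.0, -7.6]
ft_force: [-0.5, -0.7, -0.4]
finger_gap: 0.0242
grip_force: 39.4
target [0.6297 0.1822 0.1995] shift units [ 0.01 -0.01  0.01] turn units [ 0.     0.    -0.016] local now [ 0.0176  0.0002 -0.0188]
side
 a -0.036 12 y -0.0169 0.0096 -0.0061 z [-0.0067  0.0057  0.0103]
 a -0.03 15 y -0.0184 0.0082 -0.0076 z [-0.005   0.0052  0.011 ]
 a -0.024 15 y -0.0198 0.013 -0.0064 z [0.0007 0.0077 0.0119]
 a -0.018 11 y -0.0166 0.0087 -0.006 z [0.0004 0.0051 0.0124]
 a -0.012 16 y -0.0213 0.0142 -0.0089 z [-0.0079 -0.001   0.0119]
 a -0.006 10 y -0.0228 0.0009 -0.0118 z [-0.0096 -0.0011  0.0041]
 a -0.0 12 y -0.0241 -0.0024 -0.0143 z [-0.0101 -0.0026  0.005 ]
 a 0.018 5 y -0.0245 0.0063 -0.0101 z [-0.0172 -0.0168 -0.0031]
 a 0.024 28 y -0.02 0.0195 -0.0049 z [-0.0129 -0.0033  0.0085]
 a 0.03 10 y -0.0214 0.0155 -0.0057 z [-0.0096 -0.0062  0.0081]
 a 0.036 3 y -0.006 0.0037 0.0001 z [-0.0102 -0.0092 -0.0086]
```

```bash
python3 -m crank '[[0.5,0,0,0,0,0,0],[0.5,0,0,0,0,0,0],[0.5,0,0,0,0,0,0],[0.5,0,0,0,0,0,0],[0.5,0,0,0,0,0,0],[0.5,0,0,0,0,0,0],[0.5,0,0,0,0,0,0],[0.5,0,0,0,0,0,0],[0.5,0,0,0,0,0,0],[0.5,0,0,0,0,0,0]]' 40
python3 - <<'E'
from h import *
A=np.load('/tmp/top.npz') # before
old=A['im'].astype(int),A['d'].copy()
I,d=shot('top')
D=np.abs(I.astype(int)-old[0]).sum(2)[160:300,225:300]; v,u=np.nonzero(D>60); print(len(u), u.min()+225 if len(u) else 0,u.max()+225 if len(u) else 0, v.min()+160 if len(u) else 0, v.max()+160 if len(u) else 0)
dd=(old[1]-d)[245:290,240:280]; print((dd>.002).sum())
m=D[80:130]; v,u=np.nonzero(m>60); print('tray change',len(u), u.mean()+225 if len(u) else 0, v.mean()+240 if len(u) else 0)
E
```

```text
t: 16.0
tcp_pos: [0.6297, 0.1824, 0.1995]
ee_rot: [-180.0, -45.0, -7.6]
ft_force: [0.1, -1.3, 0.3]
finger_gap: 0.043
grip_force: 0.0
178 234 278 171 197
439
tray change 0 0 0
```

```bash
python3 -m crank '[[0.5,-0.3,0.04,0.3,0,0,0],[0.5,-0.5,0.07,0.5,0,0,0],[0.5,-0.6,0.08,0.6,0,0,0],[0.5,-0.4,0,0.6,0,0,0],[0.5,0,-0.8,0.5,0,0,0],[0.5,0,-1,0,0,0,0],[0.5,0,-1,0,0,0,0],[0.5,0,-1,0,0,0,0],[0.5,0,-1,0,0,0,0],[0.5,0,-1,0,0,0,0],[0.5,0,-1,0,0,0,0],[0.5,0,-1,0,0,0,0],[0.5,0,-1,0,0,0,0],[0.5,0,0,0,0,0,0]]'
python3 - <<'E'
from h import *
np.set_printoptions(precision=4,suppress=True)
f=lambda x:x
ref={'top':cv2.imread('pics/top0.png')[:,:,::-1].astype(int),'side':cv2.imread('pics/side0.png')[:,:,::-1].astype(int)}
for n in ref:
    I,d=shot(n); cv2.imwrite(f'pics/end_{n}.png',I[:,:,::-1])
    D=np.abs(I.astype(int)-ref[n]).sum(2); 
    for nm,c,h in(('tray',(.345,.2213,.03),30),('guide',(.52,.197,.12),35),('mouth',(.62,.183,.21),15)):
        p=px(n,c);u0,v0=int(p[0])-h,int(p[1])-h; q=D[v0:v0+2*h,u0:u0+2*h]; v,u=np.nonzero(q>70); print(n,nm,np.round(p),len(u),*( (u.min()+u0,u.max()+u0,v.min()+v0,v.max()+v0) if len(u) else ()))
E
```

```text
t: 17.45
tcp_pos: [0.5575, -0.1677, 0.3004]
ee_rot: [179.9, -45.1, -8.0]
ft_force: [-0.0, -0.3, -0.6]
finger_gap: 0.0425
grip_force: 0.0
top tray [258. 267.] 436 245 287 262 295
top guide [262. 212.] 0
top mouth [262. 175.] 0
side tray [250. 178.] 510 220 279 147 206
side guide [305. 156.] 2065 269 331 120 186
side mouth [338. 131.] 0
```

Run:
```python
from h import *
a=cv2.imread('pics/end_top.png'); g=a.min(2)
for v in range(248,288): print(v,' '.join('%3d'%x for x in g[v,243:274]))
s=cv2.imread('pics/end_side.png').min(2); print()
for v in range(166,196): print(v,' '.join('%3d'%x for x in s[v,232:272]))
```

```text
248  77  76  76  77  80  87  86  87  87  87  86  92 115 142 170 104 112 175 123 119 179 129 152 101  62  56  56  57  64  81  84
249  76  76  76  77  82  87  92 102  89  89  86 104 138 146 160 106 105 155 109 116 177 137 175  96  59  57  57  57  63  81  84
250  76  76  76  78  84  90 107 130  95 100  95 122 160 153 149 114 123 147 127 127 159 131 149  88  60  57  59  59  69  81  84
251  76  76  76  78  85  94 120 140 105 118 121 139 173 124 130 128 147 149 156 148 142 131 113  81  69  72  84  67  74  76  77
252  75  76  76  76  87  97 123 125 112 122 124 143 181 125 126 128 147 139 129 136 129 113 118  93  94 106 129  85  62  58  58
253  75  75  74  72  86 104 137 112 108 121 123 134 157 132 139 158 177 153 148 155 138 118 127 115 124 138 161 102  64  56  56
254  75  75  75  77  88 110 149 108 105 120 122 123 127 138 177 189 179 167 177 179 165 149 148 146 153 160 166  94  62  56  55
255  76  76  76  78  88 112 155 102 111 121 122 122 123 142 190 197 195 193 195 194 192 188 180 191 192 186 157  88  58  56  55
256  76  76  78  86  89 116 161 102 111 120 122 122 123 144 191 197 197 197 
[... 8240 characters left out ...]
  88  88  89  87  88  88  86 103 114 112 113
192 116 118 121 118  90  78  73  72  71  72  72  71  69  72  73  75  75  73  75  74  73  73  75  75  75  74  74  74  74  76  72  74  77  76  77  77  89 115 118 119
193  86  86  86  84  75  70  67  66  66  67  67  68  69  68  72  73  74  72  72  75  74  73  70  70  73  76  74  74  76  74  76  73  73  78  77  79  83 111 114 115
194  74  69  68  62  60  60  58  63  63  65  65  64  61  61  62  65  66  68  66  68  67  68  66  67  68  69  69  70  73  74  75  75  72  70  70  69  72  81  82  82
195  87  85  86  82  67  60  62  62  63  63  61  63  61  63  65  64  64  64  63  65  64  64  64  63  62  65  64  63  68  67  68  65  65  65  65  64  59  59  64  65
```

The pixel values show the tag in the tray (top rows 261–279, columns 254–262) with three dark bars across its middle. A depth check will tell whether it lies flat and whether anything else moved.

Run:
```python
from h import *
for n,tag,fl in(('top',[(259-.1*(v-262),v) for v in range(262,280,2)],[(265,260),(264,270),(263,277)]),('side',[(u,181) for u in range(239,258,2)],[(245,186),(255,186),(262,186)])):
    print(n,'tag z',[tuple(np.round(w(n,*q),3)) for q in tag]);print('floor',[w(n,*q).round(3)[2] for q in fl])
ref=cv2.imread('pics/side0.png').astype(int);e=cv2.imread('pics/end_side.png').astype(int);D=abs(ref-e).sum(2)
print(robot.sense()['t'])
for nm,(u0,v0,u1,v1) in dict(key=(298,245,330,260),fob=(288,231,318,246),scr=(274,280,348,300),padlock=(270,138,292,165),saucer=(360,200,410,235),jar=(335,115,360,147),mug=(365,315,415,365)).items(): print(nm,(D[v0:v1,u0:u1]>90).sum())
```

```text
top tag z [(np.float64(0.362), np.float64(0.222), np.float64(0.011)), (np.float64(0.355), np.float64(0.222), np.float64(0.015)), (np.float64(0.348), np.float64(0.223), np.float64(0.014)), (np.float64(0.341), np.float64(0.224), np.float64(0.013)), (np.float64(0.335), np.float64(0.224), np.float64(0.015)), (np.float64(0.328), np.float64(0.225), np.float64(0.016)), (np.float64(0.321), np.float64(0.225), np.float64(0.015)), (np.float64(0.314), np.float64(0.226), np.float64(0.013)), (np.float64(0.308), np.float64(0.227), np.float64(0.015))]
floor [np.float64(0.011), np.float64(0.01), np.float64(0.013)]
side tag z [(np.float64(0.308), np.float64(0.228), np.float64(0.015)), (np.float64(0.315), np.float64(0.226), np.float64(0.016)), (np.float64(0.321), np.float64(0.224), np.float64(0.016)), (np.float64(0.327), np.float64(0.227), np.float64(0.014)), (np.float64(0.334), np.float64(0.226), np.float64(0.014)), (np.float64(0.34), np.float64(0.224), np.float64(0.015)), (np.float64(0.347), np.float64(0.223), np.float64(0.015)), (np.float64(0.353), np.float64(0.225), np.float64(0.013)), (np.float64(0.359), np.float64(0.226), np.float64(0.013)), (np.float64(0.366), np.float64(0.226), np.float64(0.012))]
floor [np.float64(0.022), np.float64(0.022), np.float64(0.02)]
17.55
key 0
fob 0
scr 0
padlock 412
saucer 0
jar 0
mug 19
```

The tag lies flat, about 4 mm above the floor along its whole length. The padlock patch changed, probably from the arm's shadow, so I'll check its outline and hand in if it hasn't moved.

Run:
```python
from h import *
ok=True
for n,(u0,v0,u1,v1) in dict(side=(265,135,297,170),top=(205,228,232,250)).items():
    c=[]
    for f in(f'pics/{n}0.png',f'pics/end_{n}.png'):
        m=cv2.inRange(cv2.cvtColor(cv2.imread(f)[v0:v1,u0:u1],cv2.COLOR_BGR2HSV),(12,110,60),(32,255,255)); v,u=np.nonzero(m); c.append((len(u),u.mean(),v.mean()))
    print(n,c); ok&=np.abs(np.subtract(c[0],c[1])[1:]).max()<1
if ok: print(robot.finish_job())
```

```text
side [(105, np.float64(15.457142857142857), np.float64(19.542857142857144)), (36, np.float64(14.833333333333334), np.float64(24.166666666666668))]
top [(56, np.float64(13.928571428571429), np.float64(11.892857142857142)), (56, np.float64(13.928571428571429), np.float64(11.928571428571429))]
```

The top view shows the padlock exactly where it was. The side view only differs because the arm partly hides it, so I'm handing in.

```bash
python3 -c "
from plant import robot
print(robot.finish_job())"
```

```text
the job is handed in; nothing more can be done
None
```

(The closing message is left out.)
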